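# Sort wheel hubs by weight into slide-in holders

### The arm

A 7-joint arm with a two-finger parallel gripper is mounted at the origin on the work surface. World frame = base frame: x ahead of the robot, y to its left, z up, the work surface at z = 0. Lengths are in m, angles in degrees, forces in N, time in s.
With the tool pointing down it reaches from about 0.425 to 0.875 m from the base axis. Payload 8.4 kg.
Tool frame: the origin (TCP) lies at the very end of the fingers, on their centre line; the grasp point (between the pads) lies 19 mm behind it; z points along the fingers, y is the line along which they close (so a half turn about z gives the same grasp; the last joint's range is limited). The gripper opens to 85 mm and grips with 20 to 120 N. Pads are 22 mm wide; open, the fingers measure 114 mm over their backs; the gripper's body (76 mm by 85 mm) begins 54 mm behind the grasp point. The pads swing forward as they close: fully open they stand 13 mm farther back than shut.
Start: joints at [60.493, 19.091, 2.286, 83.961, -0.768, 76.965, -3.352], TCP at [0.263, -0.595, 0.231] pointing down, gripper open.
Joint ranges: [-147.57, 147.57], [-21.85, 119.76], [-74.77, 79.35], [14.55, 137.4], [-85.83, 265.84], [4.83, 119.75], [-152.11, 152.11]. Speed limits (degrees/s): [127.2, 127.2, 159.86, 159.86, 180, 180, 180].

### API

Orientations are given as [roll, pitch, yaw] about the fixed x, y, z axes, in that order (R = Rz(yaw) Ry(pitch) Rx(roll)).
In Python, from cell import r gives the robot as it stands. Calls block until the motion is done:
- r.move_to(position, orientation): joint-space move of the TCP to a pose.
- r.move_linear(position, frame=None, velocity=0.15, contact_N=None): straight line of the TCP; frame=None keeps the orientation; velocity is the mean speed in m/s. With contact_N (N) it stops when the force on the tool has changed by that much, and returns True; else False.
- r.move_j(angles): joint-space move.
- r.gripper_open() and r.close(grip_force=None): open the fingers fully, or close them until they stop; grip_force is the grip in N (None keeps the last).
- r.hold(seconds).
- r.solve_ik(position, orientation): joint angles nearest the present ones, or None.
- r.state(): the state.
- r.grab_frame(name): name is "side" or "top"; returns a dict with "pixels" (420x560x3 uint8, red, green, blue), "depth" (420x560 float32, m along the optical axis (not along the pixel's ray), 0 where there is no reading), "fovy" (degrees; the focal length in pixels is half the picture's height over the tangent of half this angle, whatever the lens; pixels are square), "cx", "cy" (the principal point, pixels), "k1" (the pictures are not rectified: a ray, as slopes to the right and down, at radius r is drawn at 1 + k1 r^2 times it, then the intrinsics apply), "rvec" (rotation vector, rad) and "tvec" (3), from world to camera coordinates, as OpenCV has them. Camera axes: x right, y down, z forward; pixel columns grow to the right and rows downward; lengths in m; the calibration is good to about 2 mm. A picture is of the moment at which its call begins.
A pose or a line that the arm cannot do raises r.Unreachable and nothing moves.
- r.finish_job(): hands the job in; it is judged then, once.
The state is a dict: "t": time; "joint_pos": joint angles; "qvel": joint speeds; "joint_efforts": joint torques, N m; "eef_pos": TCP position; "tool_rot": TCP orientation; "force": force on the tool from outside, world axes, zero at the start; "moment": the same for the moment, N m; "finger_gap": finger opening in m; "grip_force": force on a finger pad.
Only numpy, scipy, OpenCV 4.12 (cv2) and the standard library are available. Lean on these libraries where they do the work, as an engineer would, in place of code of your own. Each camera call takes 0.05 s, during which the arm holds its last target. There are 200 camera calls.

### The job

The two aluminium wheel hubs on the sharpening bench look alike, but each is either solid, hollow or filled: lift each one briefly, judge by its weight which it is, and put it in the holder of its class (full disc emblem: solid; open ring: hollow; square block: filled). Lower the flange onto the floor at the holder's open front and slide the hub gently back under the lips, pushing the brass follower before it until it is fully home; never press a hub on a holder, or the gripper on a holder, with more than 25 N. Leave both hubs standing there released, and leave the other things on the bench where they are.

Things in the scene. Friction and masses are not known exactly. Their poses are not given: they have to be found in the camera images.
- hub_a: one of two look-alike bare aluminium wheel hubs, standing upright: foot flange 66 mm across, 8 mm thick; above it a closed barrel 46 mm across, up to 70 mm, with a dark line near the top. Origin: centre of its underside, z up. Hollow it weighs 0.20 kg, filled (shot) 0.36 kg, solid (steel core) 0.63 kg, each within 6 percent; its class changes from start to start and its name tells nothing
- hub_b: the other hub, same outside, sizes, origin and possible masses as hub_a (hollow 0.20, filled 0.36, solid 0.63 kg); which class it is also changes from start to start; the two are never of the same class
- holder_solid: fixed slide-in holder, dark steel, emblem a full round disc: for solid hubs. Origin: centre of its underside, on the table; x runs from its open front to its back. Floor: a rubber liner, top at z = 9 mm, that gives 1 mm per 4 N, at most 3 mm. Side walls, 72 mm apart, from x = -80 to 85 mm, 27 mm high. Back wall at x = 85 mm, 27 mm high; the bright emblem, 40 mm wide, 8 mm high, lies behind it on a tab at x = 110 mm
- holder_hollow: fixed slide-in holder, dark steel, emblem an open ring: for hollow hubs. Origin: centre of its underside, on the table; x runs from its open front to its back. Floor: a rubber liner, top at z = 9 mm, that gives 1 mm per 4 N, at most 3 mm. Side walls, 72 mm apart, from x = -80 to 85 mm, 27 mm high. Back wall at x = 85 mm, 27 mm high; the bright emblem, 40 mm wide, 8 mm high, lies behind it on a tab at x = 110 mm
- holder_filled: fixed slide-in holder, dark steel, emblem a full square block: for filled hubs. Origin: centre of its underside, on the table; x runs from its open front to its back. Floor: a rubber liner, top at z = 9 mm, that gives 1 mm per 4 N, at most 3 mm. Side walls, 72 mm apart, from x = -80 to 85 mm, 27 mm high. Back wall at x = 85 mm, 27 mm high; the bright emblem, 40 mm wide, 8 mm high, lies behind it on a tab at x = 110 mm
- solid_mouth (a point): on the floor of holder_solid, at x = -43 mm, y = 0, z = 9 mm in its frame: where the centre of a hub's underside goes when it is lowered in. No lips or front wall here: the lips begin at x = 0, 10 mm ahead of the flange's edge
- solid_home (a point): on the floor of holder_solid, at x = 37 mm, y = 0, z = 9 mm in its frame, 80 mm behind the mouth: centre of the underside of a hub fully home. From x = 0 to 85 mm two lips overhang the walls, underside 13 mm above the floor, top at z = 27 mm, slot between them 52 mm wide: the flange slides under them, the barrel between them
- hollow_mouth (a point): on the floor of holder_hollow, at x = -43 mm, y = 0, z = 9 mm in its frame: where the centre of a hub's underside goes when it is lowered in. No lips or front wall here: the lips begin at x = 0, 10 mm ahead of the flange's edge
- hollow_home (a point): on the floor of holder_hollow, at x = 37 mm, y = 0, z = 9 mm in its frame, 80 mm behind the mouth: centre of the underside of a hub fully home. From x = 0 to 85 mm two lips overhang the walls, underside 13 mm above the floor, top at z = 27 mm, slot between them 52 mm wide: the flange slides under them, the barrel between them
- filled_mouth (a point): on the floor of holder_filled, at x = -43 mm, y = 0, z = 9 mm in its frame: where the centre of a hub's underside goes when it is lowered in. No lips or front wall here: the lips begin at x = 0, 10 mm ahead of the flange's edge
- filled_home (a point): on the floor of holder_filled, at x = 37 mm, y = 0, z = 9 mm in its frame, 80 mm behind the mouth: centre of the underside of a hub fully home. From x = 0 to 85 mm two lips overhang the walls, underside 13 mm above the floor, top at z = 27 mm, slot between them 52 mm wide: the flange slides under them, the barrel between them
- follower_solid (a joint): follower of holder_solid: brass plate with a slick sprung white pad towards the front, 50 mm wide, top at z = 28 mm, 10 mm thick, standing across the lane; value = how far (m) it is pushed back, 0 to 0.040 (hub home). The pad's front face is at x = 30 mm + value in the holder's frame. No spring: it resists with about 3 N of friction and stays where it is left; beyond the end of its travel only the pad gives, 1 mm per 4 N, at most 3 mm
- follower_hollow (a joint): follower of holder_hollow: brass plate with a slick sprung white pad towards the front, 50 mm wide, top at z = 28 mm, 10 mm thick, standing across the lane; value = how far (m) it is pushed back, 0 to 0.040 (hub home). The pad's front face is at x = 30 mm + value in the holder's frame. No spring: it resists with about 3 N of friction and stays where it is left; beyond the end of its travel only the pad gives, 1 mm per 4 N, at most 3 mm
- follower_filled (a joint): follower of holder_filled: brass plate with a slick sprung white pad towards the front, 50 mm wide, top at z = 28 mm, 10 mm thick, standing across the lane; value = how far (m) it is pushed back, 0 to 0.040 (hub home). The pad's front face is at x = 30 mm + value in the holder's frame. No spring: it resists with about 3 N of friction and stays where it is left; beyond the end of its travel only the pad gives, 1 mm per 4 N, at most 3 mm
- liner_solid (a joint): floor liner of holder_solid, a rubber plate 160 x 71 x 3 mm under the hub; value = how far (m) it is pressed down: 0.25 mm per N, at most 3 mm (0.07 mm from its own weight; about 0.56, 0.96 or 1.6 mm under a hollow, filled or solid hub left standing)
- liner_hollow (a joint): floor liner of holder_hollow, a rubber plate 160 x 71 x 3 mm under the hub; value = how far (m) it is pressed down: 0.25 mm per N, at most 3 mm (0.07 mm from its own weight; about 0.56, 0.96 or 1.6 mm under a hollow, filled or solid hub left standing)
- liner_filled (a joint): floor liner of holder_filled, a rubber plate 160 x 71 x 3 mm under the hub; value = how far (m) it is pressed down: 0.25 mm per N, at most 3 mm (0.07 mm from its own weight; about 0.56, 0.96 or 1.6 mm under a hollow, filled or solid hub left standing)
- collar: bystander: steel collar, 32 mm across, 12 mm high, lying between the hubs; origin under its centre
- stone: bystander: reddish honing stone 150 x 50 x 25 mm, behind the hubs; origin under its centre, x along it
- oil_bottle: bystander: closed white bottle, 52 mm across, 130 mm high; origin under its centre
- hex_driver: bystander: screwdriver lying on the table near the robot
- spanner: bystander: spanner lying on the table near the robot, in front of the holders
- knife_clamp: bystander: red knife clamp, 55 x 50 x 21 mm with a steel stem, at the back; origin under its block
- angle_gauge: bystander: black angle gauge, 50 x 30 x 50 mm, near the robot; origin under its centre
Things that resemble listed ones, but are neither listed nor needed, are in the scene too. Leave any pink look-alike of the holder_filled alone. What is shaped like the hub_a but blue or brown is not meant.

How it is judged:
By the outcome, as a careful person would: the job done as asked, in the order asked, and still so for the second after the job is handed in, with the robot touching nothing.
It also fails if it takes over 70 s, if anything falls off the work surface, if the arm or the gripper's body presses on something with over 40 N, if the wrist force passes 120 N, or if a joint passes its speed limit or range.

## Working session

There is one attempt and no reset: what is moved stays moved. The work goes in short steps, each a Python script; the robot and the scene stay as the last script left them, time stands still between calls to the robot, and variables do not carry over. Pictures are saved under pics/ and viewed, at most 10 in all, crops included, and the job is handed in when it is done.

```bash
mkdir -p pics; ls; cat > h.py <<'E'
import numpy as np, cv2
from cell import r
def cam(f):
    R,_=cv2.Rodrigues(np.array(f["rvec"],float)); t=np.array(f["tvec"],float).ravel()
    h=f["pixels"].shape[0]; F=h/2/np.tan(np.radians(f["fovy"])/2)
    return R,t,F
def slopes(f,uv):
    R,t,F=cam(f); d=(np.atleast_2d(uv).astype(float)-[f["cx"],f["cy"]])/F
    s=d.copy()
    for _ in range(20): s=d/(1+f["k1"]*(s**2).sum(1,keepdims=True))
    return s
def plane(f,uv,z):
    R,t,F=cam(f); s=slopes(f,uv); d=np.c_[s,np.ones(len(s))]@R; c=-R.T@t
    return c+d*((z-c[2])/d[:,2])[:,None]
def proj(f,P):
    R,t,F=cam(f); p=np.atleast_2d(P)@R.T+t; s=p[:,:2]/p[:,2:]
    return s*(1+f["k1"]*(s**2).sum(1,keepdims=True))*F+[f["cx"],f["cy"]]
def cloud(f):
    R,t,F=cam(f); h,w=f["depth"].shape; v,u=np.mgrid[:h,:w]
    s=slopes(f,np.c_[u.ravel(),v.ravel()]); d=f["depth"].ravel()[:,None]
    return ((np.c_[s,np.ones(len(s))]*d-t)@R).reshape(h,w,3)
E
python3 - <<'E'
from h import *
import pickle
for n in("top","side"):
    f=r.grab_frame(n); pickle.dump(f,open(n+".pkl","wb"))
    cv2.imwrite(f"pics/{n}0.png",f["pixels"][...,::-1])
    R,t,F=cam(f); print(n,-R.T@t,F,f["k1"])
print(r.state())
E
```

```text
pics
top [ 0.3362231  -0.05167932  1.23531423] 385.6439775758621 0.017951134769936792
side [0.39256164 0.70385093 0.79706566] 390.1359508685203 -0.05682849694480158
{'t': 0.1, 'joint_pos': array([60.49314132, 19.12772076,  2.28638801, 84.00682031, -0.76874661,
       76.96475219, -3.35213292]), 'qvel': array([ 0.0360057 ,  0.0188634 ,  0.06962217, -0.23119205,  0.06719544,
        0.04363823, -0.01231766]), 'joint_efforts': array([ 3.88283544e-03, -6.60013819e+01,  1.36987589e+00, -4.06476045e+01,
        1.69894419e-02,  8.80499720e-03,  3.12249448e-06]), 'eef_pos': array([ 0.26234135, -0.5942544 ,  0.23050344]), 'tool_rot': array([-1.79916133e+02,  5.24676499e-03,  2.38199493e+01]), 'force': array([-0.42736633, -0.14880976, -0.75427371]), 'moment': array([-0.00204679, -0.03530923, -0.00153101]), 'grip_force': 0.0, 'finger_gap': 0.0854040831103672}
```

View pics/top0.png

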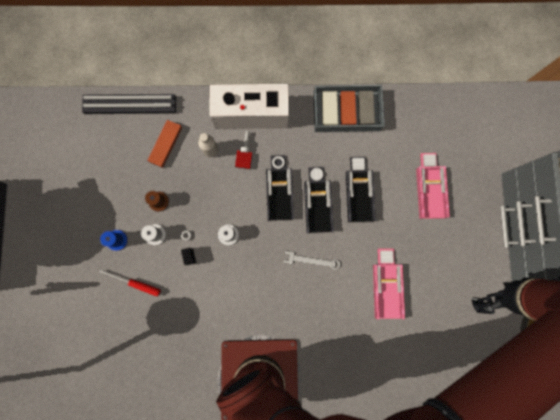

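View pics/side0.png

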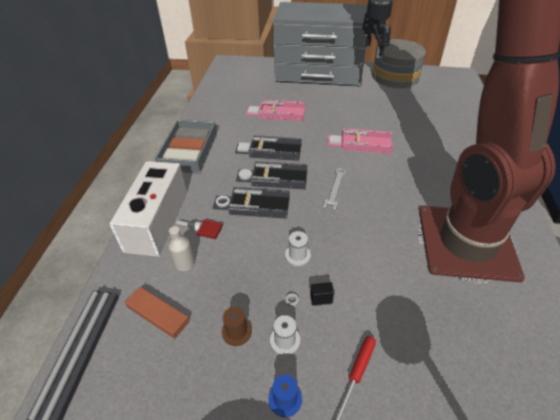

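The top view shows the grey hubs at (153,234) and (228,234). The dark holders have these emblems: ring at (279,162), disc at (317,174), square at (358,164). Look-alikes to ignore: blue (115,240), brown (157,200), and pink holders at (433,188) and (389,285). Next I'll measure, with a close crop to check the choice.

```bash
cat > meas.py <<'E'
from h import *
def box(mask_pts): return cv2.minAreaRect((mask_pts[:,:2]*1000).astype(np.float32))
def measure(n,f,dbg=True):
    C=cloud(f); px=f["pixels"].astype(int); hsv=cv2.cvtColor(f["pixels"],cv2.COLOR_RGB2HSV)
    ok=f["depth"]>0
    return C,hsv,ok
E
python3 - <<'E'
from meas import *
import pickle
T=pickle.load(open("top.pkl","rb"));S=pickle.load(open("side.pkl","rb"))
for n,f in(("top",T),("side",S)):
    C,hsv,ok=measure(n,f)
    tab=C[(ok)&(abs(C[...,2])<.015)]; print(n,"table z med",np.median(tab[:,2]))
    for nm,(u,v) in dict(h1=(153,234),h2=(228,234)).items():
        P=plane(T,[(u,v)],.07)[0]
        m=ok&(np.hypot(C[...,0]-P[0],C[...,1]-P[1])<.045)&(C[...,2]>.06)&(C[...,2]<.085)
        q=C[m]; print(n,nm,P[:2],m.sum(),(q.min(0)+q.max(0))/2,q.mean(0),np.ptp(q,axis=0))
    for nm,(u,v) in dict(ring=(279,192),disc=(318,205),sq=(360,193)).items():
        P=plane(T,[(u,v)],.0)[0]
        d=(abs(C[...,0]-P[0])<.13)&(abs(C[...,1]-P[1])<.075)&ok
        # dark holder body
        m=d&(hsv[...,2]<70)&(C[...,2]>.004)&(C[...,2]<.04)
        k,lab,st,ce=cv2.connectedComponentsWithStats(m.astype(np.uint8)); i=1+st[1:,4].argmax(); 
        q=C[lab==i]; print(n,nm,"dark",st[i],box(q))
        e=d&(hsv[...,2]>150)&(hsv[...,1]<60)&(C[...,0]>P[0])
        k,lab,st,ce=cv2.connectedComponentsWithStats(e.astype(np.uint8)); i=1+st[1:,4].argmax()
        q=C[lab==i]; print("   emblem",st[i],ce[i],q.mean(0),plane(f,[ce[i]],.012)[0])
        fo=d&(hsv[...,0]>12)&(hsv[...,0]<32)&(hsv[...,1]>90)&(hsv[...,2]>90); q=C[fo]
        if len(q): print("   brass",len(q),q.mean(0))
p=T["pixels"][130:260,100:390]; s=S["pixels"][125:355,210:320]
cv2.imwrite("pics/crop1.png",cv2.resize(p,None,fx=2.75,fy=2.75,interpolation=2)[...,::-1])
E
```

```text
top table z med -0.0006283350041068977
top h1 [0.44197619 0.31170781] 193 [0.44543456 0.32316707 0.06729008] [0.44526507 0.3235684  0.06853849] [0.04312268 0.0455415  0.01394429]
top h2 [0.43812155 0.08661374] 182 [0.44154061 0.09452179 0.06895552] [0.44101624 0.09380044 0.06857108] [0.04319614 0.04563965 0.01162847]
top ring dark [268 186  26  34 709] ((542.7390747070312, -74.34230041503906), (79.43791961669922, 108.78067779541016), 89.85910034179688)
   emblem [272 157  12  11  50] [277.82 161.96] [ 0.67590955 -0.06864041  0.01231899] [ 0.67598316 -0.06864395  0.012     ]
   brass 42 [ 0.60732255 -0.07247207  0.01956594]
top disc dark [307 196  27  37 764] ((503.7716064453125, -200.33163452148438), (86.44889831542969, 117.71089172363281), 89.2684555053711)
   emblem [311 168  12  12 117] [316.36752137 173.61538462] [ 0.63486591 -0.19311801  0.01357973] [ 0.63524609 -0.1933012   0.012     ]
   brass 43 [ 0.57255457 -0.19652524  0.0206367 ]
top sq dark [346 173  30  49 870] ((555.044921875, -329.8389892578125), (156.09332275390625, 84.64236450195312), 0.802161455154419)
   emblem [35
[... 765 characters left out ...]
   ]
   brass 25 [ 0.6069554  -0.0708871   0.02126061]
side disc dark [269 165  38  22 477] ((503.2528076171875, -193.4014892578125), (115.8369369506836, 84.0221939086914), 3.8447091579437256)
   emblem [239 169  12  10  99] [244.63636364 173.39393939] [ 0.63434422 -0.18959638  0.01296267] [ 0.63462335 -0.19061323  0.012     ]
   brass 18 [ 0.57258519 -0.19336187  0.02195711]
side sq dark [252 139  49  20 489] ((553.8977661132812, -327.0335998535156), (88.22062683105469, 151.4221649169922), 89.89057159423828)
   emblem [238 142  12   9  94] [243.29787234 145.93617021] [ 0.66643615 -0.32793582  0.0127867 ] [ 0.66669904 -0.32887288  0.012     ]
   brass 15 [ 0.61328885 -0.33215071  0.02298009]
```

View pics/crop1.png

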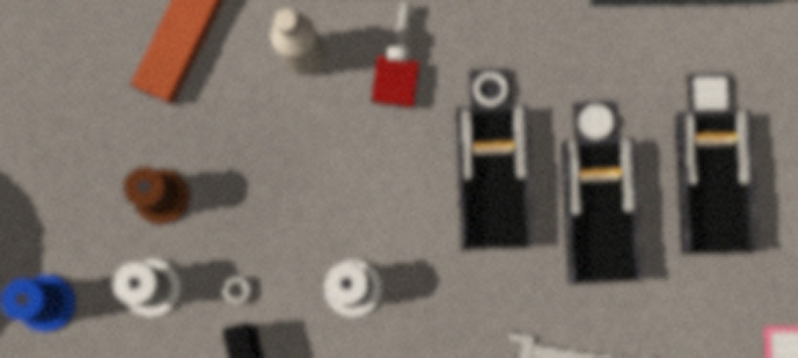

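```bash
cat > rect.py <<'E'
from h import *
import pickle
def rect(f,c,z,hx=.13,hy=.065,s=.0005):
    # row 0 = far x, col 0 = +y
    X=np.arange(c[0]+hx,c[0]-hx,-s); Y=np.arange(c[1]+hy,c[1]-hy,-s)
    g=np.stack(np.meshgrid(X,Y,indexing='ij')+[np.full((len(X),len(Y)),z)] if 0 else [*np.meshgrid(X,Y,indexing='ij'),np.full((len(X),len(Y)),z)],-1)
    uv=proj(f,g.reshape(-1,3)).reshape(len(X),len(Y),2).astype(np.float32)
    return cv2.remap(f["pixels"],uv[...,0],uv[...,1],cv2.INTER_CUBIC)
E
python3 - <<'E'
from rect import *
T=pickle.load(open("top.pkl","rb"));S=pickle.load(open("side.pkl","rb"))
H=dict(ring=(.566,-.0705),disc=(.5247,-.195),sq=(.557,-.330))
rows=[]
for f in (T,S):
    L=[]
    for n,c in H.items():
        im=rect(f,c,.027); L.append(cv2.copyMakeBorder(im,0,0,2,2,cv2.BORDER_CONSTANT,value=(255,0,255)))
    rows.append(np.hstack(L))
cv2.imwrite("pics/r_top.png",rows[0][...,::-1]); cv2.imwrite("pics/r_side.png",rows[1][...,::-1])
a=np.vstack([cv2.resize(x,None,fx=1,fy=.57,interpolation=cv2.INTER_AREA) for x in rows]); print(a.shape)
cv2.imwrite("pics/r_both.png",a[:600,:,::-1])
# lip bars: bright, grey pixels at z=27mm, per camera
for k,f in (("top",T),("side",S)):
    for n,c in H.items():
        im=rect(f,c,.027).astype(int); v=im.max(2); sat=im.max(2)-im.min(2)
        # columns: left/right lip by brightness within x range 5..80mm ahead of c
        out=[]
        for xo in range(10,80,10):
            i=int((.13-xo/1000)/.0005); p=v[i-4:i+5].mean(0); out.append((p[20:130].argmax()+20,p[130:240].argmax()+130))
        o=np.array(out); print(k,n,[tuple(np.round(c[1]*1000+65-q*.5,1)) for q in o])
E
```

```text
(592, 792, 3)
top ring [(np.float64(-40.0), np.float64(-101.5)), (np.float64(-40.0), np.float64(-101.5)), (np.float64(-40.5), np.float64(-101.5)), (np.float64(-41.0), np.float64(-88.0)), (np.float64(-40.5), np.float64(-101.5)), (np.float64(-40.5), np.float64(-100.0)), (np.float64(-38.5), np.float64(-101.0))]
top disc [(np.float64(-163.5), np.float64(-226.0)), (np.float64(-164.0), np.float64(-226.5)), (np.float64(-164.0), np.float64(-225.0)), (np.float64(-165.0), np.float64(-210.0)), (np.float64(-165.0), np.float64(-223.0)), (np.float64(-164.5), np.float64(-224.5)), (np.float64(-163.5), np.float64(-225.0))]
top sq [(np.float64(-301.5), np.float64(-362.0)), (np.float64(-300.0), np.float64(-362.5)), (np.float64(-299.5), np.float64(-361.0)), (np.float64(-300.0), np.float64(-361.0)), (np.float64(-329.5), np.float64(-345.0)), (np.float64(-301.0), np.float64(-360.0)), (np.float64(-301.5), np.float64(-361.5))]
side ring [(np.float64(-39.0), np.float64(-96.0)), (np.float64(-38.0), np.float64(-96.5)), (np.float64(-39.5), np.float64(-96.5)), (np.float64(-70.0), np.float64(-89.0)), (np.float64(-37.5), np.float64(-96.0)), (np.float64(-37.0), np.float64(-96.5)), (np.float64(-36.5), np.float64(-95.5))]
side disc [(np.float64(-162.0), np.float64(-221.0)), (np.float64(-163.5), np.float64(-220.5)), (np.float64(-162.5), np.float64(-223.0)), (np.float64(-173.0), np.float64(-195.0)), (np.float64(-162.0), np.float64(-219.0)), (np.float64(-161.0), np.float64(-219.5)), (np.float64(-161.5), np.float64(-219.5))]
side sq [(np.float64(-299.0), np.float64(-355.5)), (np.float64(-299.5), np.float64(-356.5)), (np.float64(-298.5), np.float64(-356.0)), (np.float64(-298.0), np.float64(-356.5)), (np.float64(-328.0), np.float64(-330.0)), (np.float64(-299.0), np.float64(-355.5)), (np.float64(-299.0), np.float64(-356.5))]
```

View pics/r_both.png

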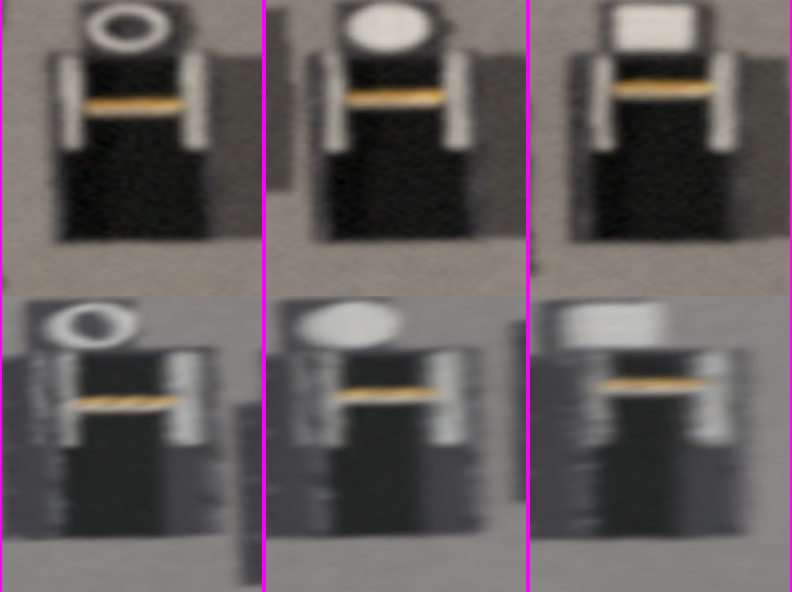

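```bash
cat > act.py <<'E'
from rect import *
D=[180,0,0]
def favg(n=8,dt=.04):
    L=[]
    for _ in range(n): r.hold(dt); L.append(r.state()["force"])
    return np.mean(L,0)
def pick(x,y,zg=.034,zl=.10,yaw=0):
    r.move_to([x,y,.17],[180,0,yaw]); r.move_linear([x,y,zl],velocity=.25); r.hold(.3); f0=favg()
    print("pre",np.round(f0,2),r.state()["eef_pos"],r.state()["t"])
    hit=r.move_linear([x,y,zg],velocity=.1,contact_N=8); r.close(50)
    s=r.state(); print("grip",hit,s["finger_gap"],s["grip_force"],np.round(s["eef_pos"],4))
    r.move_linear([x,y,zl],velocity=.15); r.hold(.3); f1=favg()
    print("lift",np.round(f1-f0,2),"mass",(f0-f1)[2]/9.81,r.state()["finger_gap"],r.state()["t"]); return f0,f1
E
python3 - <<'E'
from act import *
T=pickle.load(open("top.pkl","rb"));S=pickle.load(open("side.pkl","rb"))
H=dict(ring=(.566,-.0705),disc=(.5247,-.195),sq=(.557,-.330))
for k,f in (("top",T),("side",S)):
    for n,c in H.items():
        im=rect(f,c,.027); v=cv2.GaussianBlur(im,(5,5),0).max(2).astype(float); P=[]
        for xo in list(range(6,32,2))+list(range(66,80,2)):
            p=v[int((.13-xo/1000)/.0005)]; th=95
            mid=130
            l=next((i for i in range(mid,10,-1) if p[i]>th),None); q=next((i for i in range(mid,250) if p[i]>th),None)
            if l and q: P.append((xo,c[1]*1000+65-l*.5,c[1]*1000+65-q*.5))
        P=np.array(P); w=P[:,1]-P[:,2]; P=P[abs(w-np.median(w))<3]
        a=np.polyfit(P[:,0],(P[:,1]+P[:,2])/2,1); print(k,n,len(P),"w",np.round(np.median(w),1),"y@x=-43,0,37,110",np.round(np.polyval(a,[-43,0,37,110]),1))
        hs=cv2.cvtColor(rect(f,c,.028),cv2.COLOR_RGB2HSV); m=(hs[...,0]>10)&(hs[...,0]<32)&(hs[...,1]>90)&(hs[...,2]>90)
        m=m.astype(np.uint8); _,lab,st,ce=cv2.connectedComponentsWithStats(m); i=1+st[1:,4].argmax()
        print("   brass xy",c[0]*1000+130-ce[i][1]*.5,c[1]*1000+65-ce[i][0]*.5,st[i][2]*.5)
pick(.4413,.0955)
E
```

```text
top ring 19 w 51.0 y@x=-43,0,37,110 [-71.4 -70.7 -70.2 -69.1]
   brass xy 605.0956569543705 -70.9216602528862 48.5
top disc 20 w 51.0 y@x=-43,0,37,110 [-195.6 -194.7 -193.9 -192.4]
   brass xy 571.2585106382979 -194.88191489361702 49.0
top sq 20 w 49.5 y@x=-43,0,37,110 [-330.  -330.1 -330.3 -330.6]
   brass xy 611.6715165081141 -330.1010072747622 48.0
side ring 18 w 45.0 y@x=-43,0,37,110 [-66.1 -65.7 -65.3 -64.6]
   brass xy 605.0795954265611 -65.47625329815304 45.0
side disc 20 w 44.5 y@x=-43,0,37,110 [-190.5 -189.7 -189.1 -187.8]
   brass xy 571.2474178403756 -187.9943661971831 43.0
side sq 19 w 43.0 y@x=-43,0,37,110 [-324.2 -324.3 -324.4 -324.5]
   brass xy 611.8905213270142 -325.7829383886256 42.5
pre [ 0.44 -0.08  0.11] [0.44130657 0.09549433 0.10007986] 3.7
grip False 0.04532955597112424 50.015024431049824 [0.4417 0.0954 0.0347]
lift [-0.31  0.19 -1.97] mass 0.20048739496048507 0.04529341079594043 6.1917
```

```bash
cat >> act.py <<'E'
def st(): s=r.state(); return np.round(s["eef_pos"],4),np.round(s["force"],2),round(s["t"],2)
def probe_y(x,y,z):
    out=[]
    for d in(1,-1):
        h=r.move_linear([x,y+d*.007,z],velocity=.02,contact_N=4); e=st(); out.append(e[0][1] if h else None); print("probe",d,h,e)
        r.move_linear([x,y,z],velocity=.05)
    return out
def lower(x,y,off=.034,w=2.0):
    r.move_to([x,y,.13],D); r.move_linear([x,y,.060],velocity=.15); r.hold(.2); f0=favg(5); print("above",np.round(f0,2),st())
    h=r.move_linear([x,y,.009+off-.003],velocity=.02,contact_N=w); print("down",h,st()); return f0
E
python3 - <<'E'
from act import *
r.move_linear([.4417,.0954,.14],velocity=.25)
lower(.523,-.0708,w=1.8)
z=r.state()["eef_pos"][2]
print(probe_y(.523,-.0708,z)); 
f=r.grab_frame("top"); g=r.grab_frame("side")
cv2.imwrite("pics/m1.png",np.hstack([cv2.resize(f["pixels"][140:260,220:360],None,fx=2.8,fy=2.8),cv2.resize(g["pixels"][120:240,200:340],None,fx=2.8,fy=2.8)])[...,::-1])
E
```

```text
above [-0.08 -0.03 -2.03] (array([ 0.5232, -0.0709,  0.0604]), array([-0.14, -0.41, -1.59]), 8.29)
down True (array([ 0.5227, -0.0708,  0.0424]), array([ 0.01, -0.62,  3.51]), 9.09)
probe 1 True (array([ 0.5228, -0.068 ,  0.0425]), array([ 0.14, -1.02,  4.57]), 9.38)
probe -1 True (array([ 0.5231, -0.0742,  0.0425]), array([-0.06,  1.05,  2.72]), 9.94)
[np.float64(-0.068), np.float64(-0.0742)]
```

View pics/m1.png

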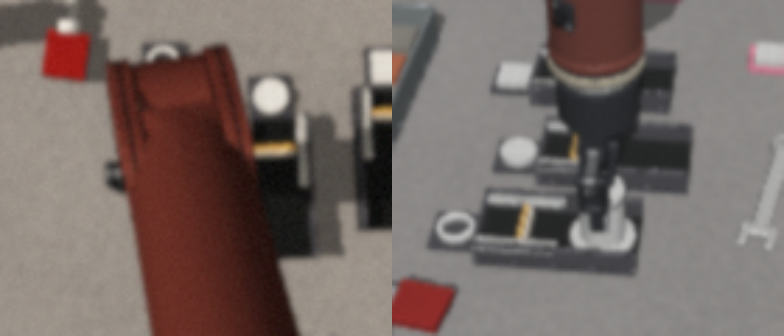

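The crop shows the hub seated between the lane walls in the mouth of the ring holder (right half, about (603,235)), clear of the lips. Next I'll slide it in.

```bash
cat >> act.py <<'E'
def slide(p0,p1,z,far=.006):
    p0=np.array(p0);p1=np.array(p1);u=(p1-p0)/np.linalg.norm(p1-p0)
    for q,v,c in [(p0+(p1-p0)*.5,.06,9),(p1-u*.006,.05,9)]:
        h=r.move_linear([*q,z],velocity=v,contact_N=c); print("slide",h,st())
        if h: return False
    r.hold(.2); print("settled",st())
    h=r.move_linear([*(p1+u*far),z],velocity=.015,contact_N=7); print("end",h,st()); return h
E
python3 - <<'E'
from act import *
r.move_linear([.523,-.0711,.0430],velocity=.03)
print(st()); slide([.523,-.0711],[.603,-.0698],.0430)
E
```

```text
(array([ 0.5229, -0.0711,  0.0429]), array([ 1.09, -1.74,  1.27]), 10.54)
slide False (array([ 0.5637, -0.0701,  0.0432]), array([1.22, 1.02, 0.14]), 11.36)
slide True (array([ 0.5675, -0.0705,  0.0424]), array([ 1.11, -0.35,  4.01]), 11.68)
```

```bash
python3 - <<'E'
from act import *
z=.0430
for x in(.580,.594,.612):
    y=-.0711+(x-.523)*.0163
    h=r.move_linear([x,y,z],velocity=.025,contact_N=9); print(h,st(),r.state()["moment"].round(2)); 
    if h: r.hold(.3); print(st())
    
E
```

```text
True (array([ 0.5686, -0.0704,  0.0419]), array([-2.52, -0.09,  4.28]), 11.97) [-0.06  0.27  0.02]
(array([ 0.5686, -0.0705,  0.042 ]), array([-1.88, -0.23,  4.28]), 12.28)
True (array([ 0.5701, -0.0705,  0.0416]), array([-2.88, -0.92,  6.75]), 12.68) [-0.02  0.44 -0.02]
(array([ 0.5701, -0.0705,  0.0417]), array([-2.05,  0.45,  6.25]), 12.97)
True (array([ 0.5703, -0.0705,  0.0415]), array([-3.08, -0.69,  7.76]), 13.4) [ 0.06  0.69 -0.01]
(array([ 0.5703, -0.0705,  0.0415]), array([-3.66,  0.13,  7.89]), 13.7)
```

```bash
python3 - <<'E'
from act import *
print(st(),r.state()["tool_rot"],r.state()["finger_gap"])
r.move_linear([.5675,-.0704,.0432],velocity=.02); r.hold(.2); print(st(),r.state()["moment"].round(2),r.state()["tool_rot"])
g=r.grab_frame("side"); f=r.grab_frame("top")
cv2.imwrite("pics/m2.png",np.hstack([cv2.resize(g["pixels"][165:235,205:305],None,fx=7.9,fy=7.9,interpolation=2)])[...,::-1])
E
```

```text
(array([ 0.5703, -0.0705,  0.0415]), array([-3.66,  0.13,  7.89]), 13.7) [1.79984159e+02 1.13670524e+00 2.75894983e-03] 0.045109907472006425
(array([ 0.5676, -0.0704,  0.0432]), array([ 1.6 , -0.16,  1.75]), 14.23) [ 0.05 -0.52  0.01] [-1.79994609e+02  1.09799906e+00  8.38728938e-03]
```

View pics/m2.png

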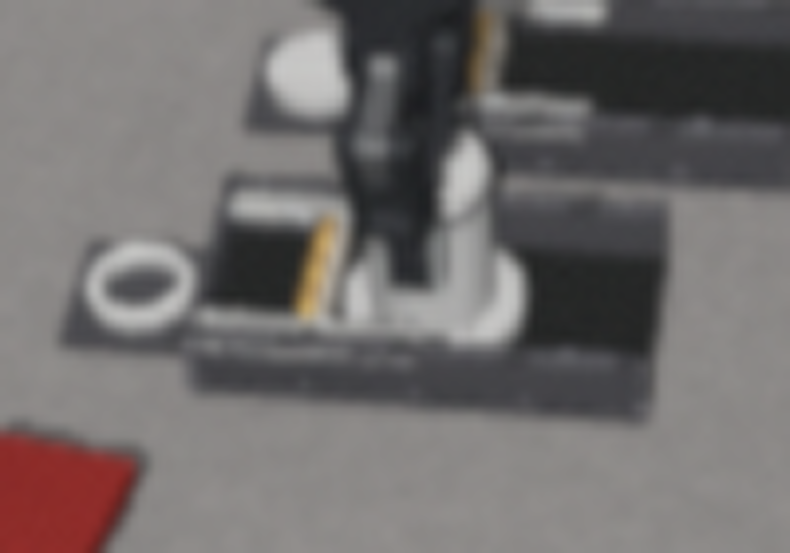

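```bash
python3 - <<'E'
from act import *
r.move_linear([.566,-.0704,.0435],frame=D,velocity=.02); print(st(),r.state()["tool_rot"].round(2))
r.gripper_open(); r.hold(.2); f0=favg(4); print("open",f0.round(2))
h=r.move_linear([.566,-.0704,.0345],frame=D,velocity=.04,contact_N=5); print(h,st())
r.close(110); r.hold(.2); print(st(),r.state()["finger_gap"],r.state()["tool_rot"].round(2))
for x in(.573,.580):
    y=-.0711+(x-.523)*.0163
    h=r.move_linear([x,y,.0347],frame=D,velocity=.02,contact_N=9); r.hold(.1);print(h,st(),r.state()["moment"].round(2),r.state()["tool_rot"].round(2))
    if h: break
E
```

```text
(array([ 0.5653, -0.0704,  0.0433]), array([-0.52,  0.23,  0.52]), 14.58) [1.8e+02 7.0e-02 0.0e+00]
open [-0.11  0.19  0.07]
False (array([ 0.5657, -0.0704,  0.034 ]), array([-0.51,  0.3 ,  0.35]), 15.81)
(array([ 0.5661, -0.0704,  0.0346]), array([-0.55, -0.13,  2.48]), 16.48) 0.04445732041221977 [ 1.8e+02 -1.0e-02 -0.0e+00]
False (array([ 0.5723, -0.0704,  0.0343]), array([-4.24, -0.82,  3.84]), 17.07) [-0.05  1.1  -0.  ] [ 1.7999e+02  1.1000e-01 -1.0000e-02]
False (array([ 0.579 , -0.0703,  0.0342]), array([-6.07,  0.12,  3.18]), 17.68) [-0.03  1.27 -0.01] [ 1.7999e+02  1.4000e-01 -1.0000e-02]
```

```bash
python3 - <<'E'
from act import *
for x,c,v in((.590,8,.025),(.598,8,.02),(.612,5,.012)):
    y=-.0711+(x-.523)*.0163
    h=r.move_linear([x,y,.0348],frame=D,velocity=v,contact_N=c); r.hold(.15);print(h,st(),r.state()["moment"].round(2),r.state()["tool_rot"].round(2))
    if h: break
E
```

```text
False (array([ 0.5891, -0.0701,  0.0343]), array([-5.74, -0.37,  3.67]), 18.38) [-0.01  1.27  0.01] [ 1.7999e+02  1.4000e-01 -1.0000e-02]
False (array([ 0.5971, -0.07  ,  0.0343]), array([-5.54, -0.56,  3.5 ]), 19.07) [ 0.01  1.25 -0.01] [ 1.8e+02  1.4e-01 -1.0e-02]
True (array([ 0.6055, -0.0698,  0.0339]), array([-1.15,  0.34,  5.  ]), 20.03) [ 0.03  0.3  -0.04] [ 1.7999e+02  3.0000e-01 -1.0000e-02]
```

```bash
python3 - <<'E'
from act import *
for x in(.606,.607,.608):
    h=r.move_linear([x,-.0698,.0346],frame=D,velocity=.01,contact_N=12); r.hold(.2);print(h,st(),r.state()["moment"].round(2))
    if h or r.state()["force"][0]<-10: break
r.move_linear([.6055,-.0698,.0346],frame=D,velocity=.01); print(st())
r.gripper_open(); print(st()); r.move_linear([.6055,-.0698,.14],velocity=.2)
r.move_to([.4453,.3255,.17],D); print(st())
f=r.grab_frame("top");g=r.grab_frame("side")
pickle.dump(f,open("top1.pkl","wb"));pickle.dump(g,open("side1.pkl","wb"))
cv2.imwrite("pics/m3.png",np.hstack([cv2.resize(f["pixels"][145:235,250:345],(400,380),interpolation=2),cv2.resize(g["pixels"][155:245,205:300],(400,380),interpolation=2)])[...,::-1])
E
```

```text
False (array([ 0.6056, -0.0698,  0.0344]), array([-4.71, -0.44,  2.83]), 20.53) [-0.01  1.02 -0.05]
False (array([ 0.6058, -0.0699,  0.0341]), array([-7.18,  0.95,  3.27]), 20.98) [-0.04  1.69 -0.02]
False (array([ 0.6061, -0.0699,  0.0339]), array([-10.34,  -0.93,   6.38]), 21.43) [-0.01  2.3  -0.05]
(array([ 0.6054, -0.0698,  0.0345]), array([-4.03, -0.78,  2.61]), 21.83)
(array([ 0.6057, -0.0698,  0.0347]), array([-0.59,  0.14, -0.36]), 22.32)
(array([0.4463, 0.3242, 0.1696]), array([0.65, 0.06, 0.31]), 24.57)
```

View pics/m3.png

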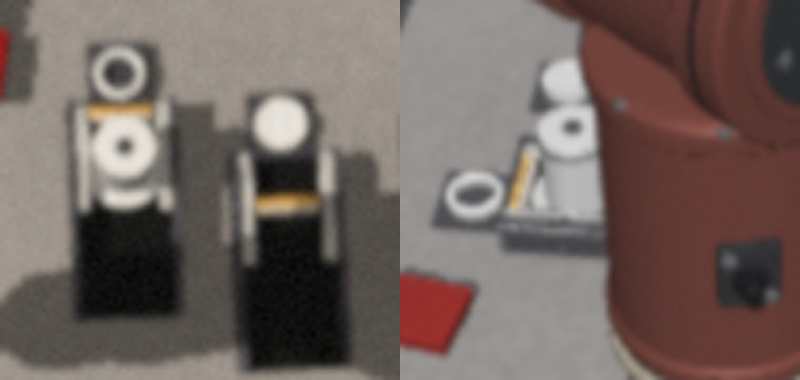

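```bash
python3 - <<'E'
from rect import *
def brass(f,c):
    hs=cv2.cvtColor(rect(f,c,.028),cv2.COLOR_RGB2HSV); m=((hs[...,0]>10)&(hs[...,0]<32)&(hs[...,1]>90)&(hs[...,2]>90)).astype(np.uint8)
    _,lab,st,ce=cv2.connectedComponentsWithStats(m); i=1+st[1:,4].argmax(); return c[0]*1000+130-ce[i][1]*.5,c[1]*1000+65-ce[i][0]*.5,st[i][2:]*.5
for k in("top","side"):
  for s in("","1"):
    f=pickle.load(open(k+s+".pkl","rb")); print(k,s,brass(f,(.566,-.0705)))
f=pickle.load(open("top1.pkl","rb")); im=rect(f,(.603,-.07),.078,.04,.04); v=im.min(2)
v=((v>150)*255).astype(np.uint8); cs,_=cv2.findContours(v,0,2); c=max(cs,key=cv2.contourArea); (x,y),R=cv2.minEnclosingCircle(c); print("hub top",.603+.04-y*.0005,-.07+.04-x*.0005,R*.5)
im=rect(f,(.523,-.07),.009,.06,.04)
E
```

```text
top  (np.float64(605.0956569543705), np.float64(-70.9216602528862), array([ 48.5,  12. , 909.5]))
top 1 (np.float64(644.2982819905213), np.float64(-68.77991706161137), array([ 49.5,  12. , 844. ]))
side  (np.float64(605.0795954265611), np.float64(-65.47625329815304), array([ 45. ,   7.5, 568.5]))
side 1 (np.float64(643.07666015625), np.float64(-65.43994140625), array([ 46. ,   6.5, 512. ]))
hub top 0.5969115676879883 -0.057133321762084965 38.22214126586914
```

```bash
sed -i 's/r.close(50)/r.close(110)/' act.py; python3 - <<'E'
from act import *
f0,f1=pick(.4450,.3255,zg=.026); m=(f0-f1)[2]/9.81
r.move_linear([.445,.3255,.14],frame=D,velocity=.25)
x,y=(.4817,-.1954) if m>.49 else (.514,-.330)
r.move_to([x,y,.13],D); r.move_linear([x,y,.055],frame=D,velocity=.15); r.hold(.2); print(st(),m)
w=m*9.81*.6
h=r.move_linear([x,y,.033],frame=D,velocity=.015,contact_N=w); z=r.state()["eef_pos"][2]; print(h,st())
for d in(1,-1):
    h=r.move_linear([x,y+d*.007,z],frame=D,velocity=.02,contact_N=5); print("probe",d,h,st()); r.move_linear([x,y,z],frame=D,velocity=.05)
print(st(),r.state()["tool_rot"].round(2))
E
```

```text
pre [-0.08 -0.18 -0.  ] [0.44500149 0.32550969 0.10006234] 25.9833
grip False 0.043874374036112704 111.96870870888233 [0.4455 0.326  0.0271]
lift [ 0.04  0.14 -3.27] mass 0.33316504482933423 0.044009289480881675 28.6167
(array([ 0.5147, -0.3304,  0.0562]), array([-0.22, -0.45, -4.75]), 32.12) 0.33316504482933423
True (array([ 0.5138, -0.33  ,  0.0348]), array([ 2.17, -1.09,  1.59]), 33.31)
probe 1 True (array([ 0.5136, -0.3273,  0.0348]), array([ 0.3 , -1.21,  3.  ]), 33.59)
probe -1 True (array([ 0.5143, -0.3336,  0.0346]), array([-0.66,  1.15,  3.81]), 34.16)
(array([ 0.514 , -0.3307,  0.0349]), array([ 1.3 , -2.43,  0.7 ]), 34.41) [ 1.7994e+02 -2.0000e-02 -3.0000e-02]
```

```bash
python3 - <<'E'
from act import *
y=-.3304
r.move_linear([.514,y,.0352],frame=D,velocity=.03)
for x,c,v in((.545,8,.05),(.565,8,.04),(.580,9,.02),(.589,8,.02),(.603,5,.012)):
    h=r.move_linear([x,y,.0352],frame=D,velocity=v,contact_N=c); r.hold(.15);print(h,st(),r.state()["moment"].round(2),r.state()["tool_rot"].round(2))
    if h: break
E
```

```text
False (array([ 0.5452, -0.3303,  0.0353]), array([ 1.74,  1.39, -0.4 ]), 35.58) [ 0.17 -0.34  0.03] [-1.8e+02 -4.0e-02  1.0e-02]
False (array([ 0.5654, -0.3302,  0.0354]), array([ 1.81,  0.09, -0.93]), 36.38) [ 0.02 -0.42  0.05] [ 1.8e+02 -5.0e-02  1.0e-02]
False (array([ 0.579 , -0.3307,  0.0348]), array([-5.12,  0.38,  1.65]), 37.42) [0.   1.22 0.06] [-1.8e+02  1.3e-01 -3.0e-02]
False (array([ 0.588 , -0.3307,  0.0347]), array([-5.64, -0.43,  2.84]), 38.17) [-0.03  1.17  0.01] [-1.8e+02  1.3e-01 -3.0e-02]
True (array([ 0.5947, -0.3308,  0.0342]), array([-2.24,  0.51,  4.65]), 39.06) [-0.01  0.12  0.  ] [-1.7997e+02  2.9000e-01 -5.0000e-02]
```

```bash
python3 - <<'E'
from act import *
y=-.3306
for x in(.5955,.5965,.5975,.5985):
    h=r.move_linear([x,y,.0350],frame=D,velocity=.01,contact_N=12); r.hold(.2);print(h,st(),r.state()["moment"].round(2))
    if h or r.state()["force"][0]<-10: break
x=r.state()["eef_pos"][0]-.0004
r.move_linear([x,y,.0350],frame=D,velocity=.01); print(st())
r.gripper_open(); print(st()); r.move_linear([x,y,.15],frame=D,velocity=.2)
r.move_to([.45,-.52,.25],D); print(st())
f=r.grab_frame("top");g=r.grab_frame("side")
pickle.dump(f,open("top2.pkl","wb"));pickle.dump(g,open("side2.pkl","wb"))
for n,c,b0 in(("ring",(.566,-.0705),605.1),("sq",(.557,-.33),611.7)):
    hs=cv2.cvtColor(rect(f,c,.028),cv2.COLOR_RGB2HSV); m=((hs[...,0]>10)&(hs[...,0]<32)&(hs[...,1]>90)&(hs[...,2]>90)).astype(np.uint8)
    _,lab,s_,ce=cv2.connectedComponentsWithStats(m); i=1+s_[1:,4].argmax(); print(n,c[0]*1000+130-ce[i][1]*.5,"rel origin",130-ce[i][1]*.5)
cv2.imwrite("pics/m4.png",np.hstack([cv2.resize(f["pixels"][145:235,260:390],(400,277),interpolation=2),cv2.resize(g["pixels"][120:230,200:340],(400,277),interpolation=2)])[...,::-1])
E
```

```text
False (array([ 0.5949, -0.3307,  0.0347]), array([-5.12, -0.66,  2.04]), 39.6) [-0.08  1.15 -0.01]
False (array([ 0.5951, -0.3308,  0.0345]), array([-8.31,  0.2 ,  3.49]), 40.05) [-0.02  1.75  0.07]
False (array([ 0.5955, -0.3308,  0.0343]), array([-9.53, -0.37,  5.35]), 40.5) [0.04 2.26 0.03]
False (array([ 0.5959, -0.3309,  0.0341]), array([-12.08,   0.63,   4.6 ]), 40.95) [0.16 2.69 0.05]
(array([ 0.595 , -0.3307,  0.0347]), array([-5.62, -0.67,  1.33]), 41.4)
(array([ 0.5958, -0.3304,  0.0351]), array([ 0.2 ,  0.53, -0.37]), 41.89)
(array([ 0.4514, -0.518 ,  0.2489]), array([ 0.81,  0.03, -0.59]), 43.63)
ring 644.1376068376069 rel origin 78.13760683760684
sq 634.5157053112507 rel origin 77.51570531125071
```

View pics/m4.png

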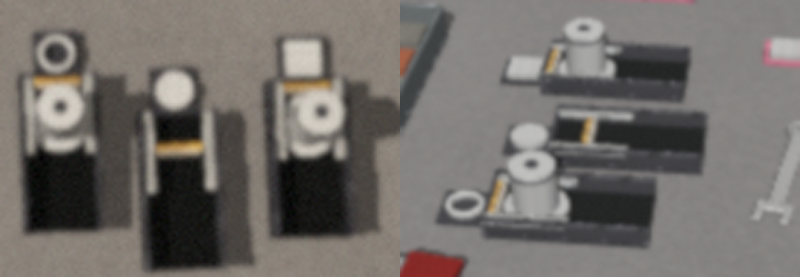

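Both hubs stand upright under the lips, in the ring holder at (60,105) and the square holder at (320,110). Both followers are at the same end-of-travel position and the gripper is clear, so I'll hand the job in.

```bash
python3 -c "
from cell import r
r.hold(.3); print(r.finish_job())"
```

```text
the job is handed in; nothing more can be done
None
```

The job is handed in: the hub nearer the robot's centre line weighed 0.20 kg (hollow) and stands released in the ring holder; the other weighed 0.33 kg (filled) and stands released in the square holder. Both followers are at the end of travel, measured push forces were about 12 N at most, and it took about 44 s.

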